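# Slide a flat bar into a drill jig

### The arm

A 7-joint arm with a two-finger parallel gripper is mounted at the origin on a cart in front of the work surface, level with it; the furniture and walls round the work are solid. World frame = base frame: x ahead of the robot, y to its left, z up, the work surface at z = 0. Lengths are in m, angles in degrees, forces in N, time in s.
With the tool pointing down it reaches from about 0.425 to 1.025 m from the base axis. Payload 3.6 kg.
Tool frame: the origin (TCP) lies on the mounting face of the last link; the fingertips stand 173 mm ahead of it and the grasp point (between the pads) lies 155 mm ahead of it; x points along the fingers, y is the direction in which the jaws open and shut, and the axes are right-handed (so a half turn about x gives the same grasp; the last joint's range is limited). The gripper opens to 85 mm and grips with 20 to 120 N. Pads are 22 mm wide; open, the fingers measure 114 mm over their backs; the gripper's body (76 mm by 85 mm) begins 54 mm behind the grasp point. The pads swing forward as they close: fully open they stand 13 mm farther back than shut.
Start: joints at [-71.305, 33.873, 2.773, 92.16, -1.908, 54.013, -1.931], TCP at [0.295, 0.662, 0.405] pointing down, gripper open.
Joint ranges: [-153.93, 153.93], [-27.13, 128.08], [-72.61, 78.16], [10.71, 143.7], [-87.88, 267.88], [4.46, 118.87], [-176.78, 176.78]. Speed limits (degrees/s): [147.25, 147.25, 180, 180, 180, 180, 180].

### API

Orientations are given as a 3x3 rotation matrix whose columns are the frame's x, y, z axes.
In Python, from workcell import sensors, capture, order gives the robot as it stands.
- The arm moves only by the tool move_arm, never from a script. Its argument "steps" is a list of rows, each an object of numbers: "x", "y", "z": the shift along the tool's x, y, z in m; "spin": the turn about the tool's x in degrees; "claw": the opening, from 0 (shut) to 1 (fully open). In form: [{"x": .., "y": .., "z": .., "spin": .., "claw": ..}, ...]. A call has 1 to 10 rows; each row shifts and turns the pose as measured when the row begins, along the tool's axes as they then stand; what a row does not reach is not made up. A row lasts 1/8 s, in which the tool goes at most 62.5 mm and 10.7 degrees, less where a joint would pass 70% of its speed; a pose out of reach is approached as far as the arm can. A call with a gripper value outside its range is refused whole. The fingers move at their own pace and stop on an object; "grip_force" is the grip in N (left out, the last holds). Time passes only in rows, so rows that do not move let the fingers close. It gives the time, the measured TCP pose, the force and the opening at its end, in the units of the state.
- sensors.get_obs(): the state, without advancing time (a new reading comes with each control period).
- capture(name): name is "scene" or "top" or "wrist"; returns a dict with "frame" (420x560x3 uint8, blue, green, red), "camera_matrix" (3x3 intrinsics, pixels), "k1" (the pictures are not rectified: a ray, as slopes to the right and down, at radius r is drawn at 1 + k1 r^2 times it, then the intrinsics apply), "R" (3x3) and "t" (3): a world point X has camera coordinates R X + t; the wrist camera has in their place "mount" (4x4, takes a point from camera to tool coordinates, whose origin is the TCP and whose axes are the tool frame's). Camera axes: x right, y down, z forward; pixel columns grow to the right and rows downward; lengths in m; the calibration is good to about 2 mm. A picture is of the moment at which its call begins: read the wrist's pose just before it. There is no depth.
- order.sign_off(): hands the job in, once; it reports no verdict.
The state is a dict: "time_s": time; "qpos": joint angles; "dq": joint speeds; "joint_torque": joint torques, N m; "tcp_pos": TCP position; "tcp_rot": TCP orientation; "wrist_force": force on the tool from outside, world axes, zero at the start; "ft_torque": the same for the moment, N m; "gripper_width": finger opening in m.
Only numpy, scipy, OpenCV 4.12 (cv2) and the standard library are available. Lean on these libraries where they do the work, as an engineer would, in place of code of your own. Each camera call takes 0.05 s, during which the arm holds its last target.

### The job

Load the drill jig: pick up the brown flat steel bar and lay it flat and lengthwise on the bare aluminium loading deck of the jig, whole bar short of the pocket. Then slide it along between the guides and under the yellow bridge until it drops into the pocket, and leave it lying flat on the pocket's floor. Do not disturb the oil can, tape measure, steel slug or square tube.

Things in the scene. Friction and masses are not known exactly. Their poses are not given: they have to be found in the camera images.
- bar_mid (a point): Centre (half-way up) of the loose brown flat steel bar, 120 x 30 x 8 mm, about 0.22 kg. x along its length, y across, z up through its thickness. Either end may lead. It starts lying flat on the bench, to the left of the jig.
- pocket (a point): Centre of the pocket's floor in the blue drill jig, which is fixed to the bench; 8 mm above the bench. x is the way the bar is slid (deck to pocket), y across, z up. Pocket 126 mm long (x -63 to +63 mm), 36 mm wide, floor 6 mm below the deck: a seated bar stands 2 mm above deck level. At x -63 mm a sharp step to the deck, at +63 mm an end stop 13 mm high, 20 mm thick.
- mouth (a point): Middle of the flared mouth of the guides, at deck height, 47 mm before the pocket's near edge; axes as the pocket's. The mouth is 59 mm wide here and narrows over 30 mm to 36 mm; then dark steel guides, 36 mm apart and 22 mm thick, run on along both sides of the pocket to its end stop. Mouth plates (8 mm thick) and guides stand 7 mm above the deck.
- bridge (a point): Centre of the underside of the yellow bridge with the steel drill bush, 16 mm above deck level; axes as the pocket's. The bridge is 34 mm long (x), 84 mm wide and 10 mm thick, the bush 10 mm higher. The bar must go in beneath it: pushed off the deck, it first tips nose-down into the pocket (its tail rises up to 6 mm), at last its tail drops off the step.
- deck (a point): Point on top of the jig's flat aluminium loading deck, 14 mm above the bench, on the centre line, 85 mm before the pocket's near edge; a good place for the bar's middle. Same axes as the pocket. The deck is 150 mm long (x -65 to +85 mm from this point, where the pocket begins) and 92 mm wide, bare from x = -65 to +38 mm. The base plate beneath is 100 mm wide.
- oil_can: Bystander: loose red oil can with a long thin spout, 72 x 83 x 167 mm, behind the jig; origin at the centre of its underside.
- tape: Bystander: loose yellow tape measure, 35 x 98 x 64 mm, behind the jig; origin at the centre of its underside.
- slug: Bystander: loose bare steel round slug, 44 mm across, 45 mm high, to the left; origin at the centre of its underside.
- square_tube: Bystander: loose dark square tube offcut, 150 x 35 x 35 mm, far left; origin at the centre of its underside.

How it is judged (in metres and radians):
On the way:
1. the bar lies flat and lengthwise on the loading deck, the whole of it short of the pocket (x of bar_mid in the frame of pocket between -0.205 and -0.119 m and y of bar_mid in the frame of pocket between -0.02 and 0.02 m and z of bar_mid in the frame of pocket between 0.007 and 0.013 m and angle between the z axis of bar_mid and the z axis of pocket, either way round below 0.06 rad and angle between the x axis of bar_mid and the x axis of pocket, either way round below 0.3 rad), for 0.1 s.
At the end, for the whole second after the job is handed in: The bar lies at rest in the pocket under the bridge: its middle within 6 mm of the pocket's middle lengthwise and crosswise, flat on the floor (within 1.8 mm and 0.05 rad), lengthwise within 0.12 rad (x of bar_mid in the frame of pocket between -0.006 and 0.006 m and y of bar_mid in the frame of pocket between -0.006 and 0.006 m and z of bar_mid in the frame of pocket between 0.0015 and 0.0058 m and angle between the z axis of bar_mid and the z axis of pocket, either way round below 0.05 rad and angle between the x axis of bar_mid and the x axis of pocket, either way round below 0.12 rad and linear speed of flat_bar below 0.02 m/s); the robot touches nothing.
It fails at once if a bystander (oil can, tape measure, slug, square tube) is moved by more than 40 mm (distance of any of oil_can, tape, slug, square_tube from where it was at the start of the episode above 0.04 m).
It also fails if it takes over 48 s, if anything falls off the work surface, if the arm or the gripper's body presses on something with over 40 N, if the wrist force passes 120 N, or if a joint passes its speed limit or range.

## Working session

There is one attempt and no reset: what is moved stays moved. The work goes in short steps, Python scripts to look and compute and a tool call to move; the robot and the scene stay as the last step left them, time stands still between calls to the robot, and variables do not carry over. Pictures are saved under pics/ and viewed, and the job is handed in when it is done.

Besides the shell and the picture viewer there is one more tool, called after ">>>" as a command line: name --argument value ..., lists and objects as JSON in quotes. move_arm: Moves the arm, as the interface text tells. Its arguments: {"type":"object","properties":{"steps":{"type":"array"},"grip_force":{"type":"number"}},"required":["steps"]}

```bash
mkdir -p pics; ls
python3 - <<'E'
from workcell import sensors, capture, order
import cv2,numpy as np,pickle
o=sensors.get_obs();print(o['time_s'],o['tcp_pos'],np.round(o['tcp_rot'],3),o['gripper_width'],o['wrist_force'])
d={}
for n in['scene','top','wrist']:
    c=capture(n);d[n]=c;cv2.imwrite(f'pics/{n}0.png',c['frame'])
    print(n,{k:np.round(v,3) for k,v in c.items() if k!='frame'})
pickle.dump((o,d),open('c0.pkl','wb'))
E
```

```text
pics
0.0 [0.2952922  0.66165978 0.40351928] [[-0.001  0.408  0.913]
 [-0.002  0.913 -0.408]
 [-1.    -0.002  0.   ]] 0.08528101110402946 [ 0.06466535 -0.42369548  0.06194254]
scene {'camera_matrix': array([[459.397,   0.   , 284.334],
       [  0.   , 459.397, 210.682],
       [  0.   ,   0.   ,   1.   ]]), 'k1': np.float64(0.029), 'R': array([[ 0.982,  0.186, -0.015],
       [ 0.081, -0.493, -0.866],
       [-0.169,  0.85 , -0.5  ]]), 't': array([-0.575,  0.092,  1.354])}
top {'camera_matrix': array([[451.522,   0.   , 286.14 ],
       [  0.   , 451.522, 213.069],
       [  0.   ,   0.   ,   1.   ]]), 'k1': np.float64(0.006), 'R': array([[ 0.016, -1.   ,  0.001],
       [-0.955, -0.016, -0.296],
       [ 0.296,  0.004, -0.955]]), 't': array([0.147, 0.551, 1.106])}
wrist {'camera_matrix': array([[325.01 ,   0.   , 272.592],
       [  0.   , 325.01 , 209.214],
       [  0.   ,   0.   ,   1.   ]]), 'k1': np.float64(0.009), 'mount': array([[ 0.001, -0.307,  0.952,  0.031],
       [ 1.   ,  0.001, -0.   ,  0.   ],
       [-0.   ,  0.952,  0.307, -0.078],
       [ 0.   ,  0.   ,  0.   ,  1.   ]])}
```

View pics/scene0.png

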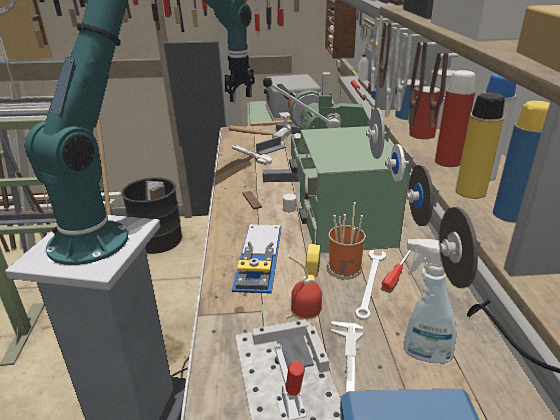

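View pics/top0.png

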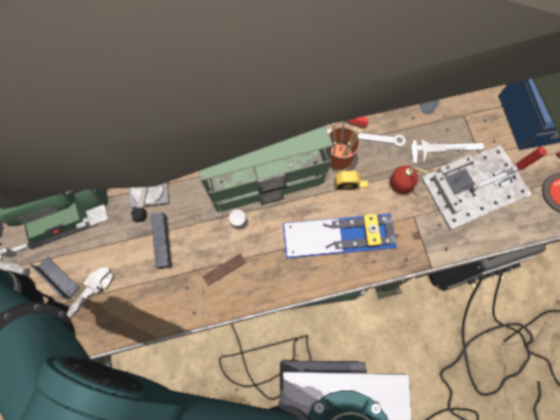

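View pics/wrist0.png

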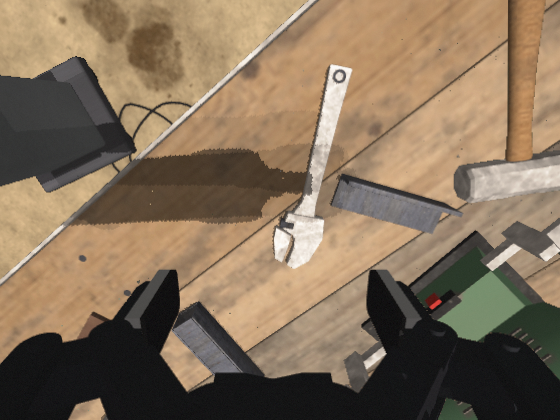

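The scene and top views show the bar at top px (224,270), the jig with its deck at the left end (285–340, 220–257), the yellow bridge at (373,230), the slug at (237,218), the tape at (348,180) and the can at (404,180). Next I'll take coarse measurements from the top view.

```bash
cat > h.py <<'E'
import cv2,numpy as np,pickle
from workcell import sensors,capture,order
def cam(c,o=None):
    if 'R' in c: return np.array(c['R']),np.array(c['t'])
    T=np.eye(4);T[:3,:3]=o['tcp_rot'];T[:3,3]=o['tcp_pos']
    M=np.linalg.inv(T@np.array(c['mount']));return M[:3,:3],M[:3,3]
def ray(c,uv,o=None):
    K=np.array(c['camera_matrix'])
    p=cv2.undistortPoints(np.array(uv,float).reshape(-1,1,2),K,np.array([float(c['k1']),0,0,0,0])).reshape(-1,2)
    R,t=cam(c,o);d=np.c_[p,np.ones(len(p))]@R
    return -R.T@t,d
def onz(c,uv,z,o=None):
    C,d=ray(c,uv,o);return C+d*((z-C[2])/d[:,2])[:,None]
def proj(c,X,o=None):
    R,t=cam(c,o);K=np.array(c['camera_matrix'])
    return cv2.projectPoints(np.array(X,float).reshape(-1,1,3),cv2.Rodrigues(R)[0],t,K,np.array([float(c['k1']),0,0,0,0]))[0].reshape(-1,2)
def snap(n,name=None):
    o=sensors.get_obs();c=capture(n)
    if name: cv2.imwrite('pics/'+name,c['frame'])
    return o,c
E
python3 - <<'E'
from h import *
o,d=pickle.load(open('c0.pkl','rb'));c=d['top'];f=c['frame']
cv2.imwrite('pics/topcrop.png',cv2.resize(f[190:300,190:410],None,fx=3.6,fy=3.6,interpolation=cv2.INTER_CUBIC))
print(onz(c,[(224,270)],.008),onz(c,[(285,222),(396,213),(397,248),(287,257)],.012),onz(c,[(237,218),(348,180),(404,180)],.03))
E
```

```text
[[0.40810234 0.32110137 0.008     ]] [[ 0.54458735  0.15853477  0.012     ]
 [ 0.57586729 -0.15168498  0.012     ]
 [ 0.47563717 -0.14879608  0.012     ]
 [ 0.44571865  0.15143414  0.012     ]] [[ 0.54868231  0.29049654  0.03      ]
 [ 0.66560324 -0.01725468  0.03      ]
 [ 0.66815609 -0.17518166  0.03      ]]
```

View pics/topcrop.png

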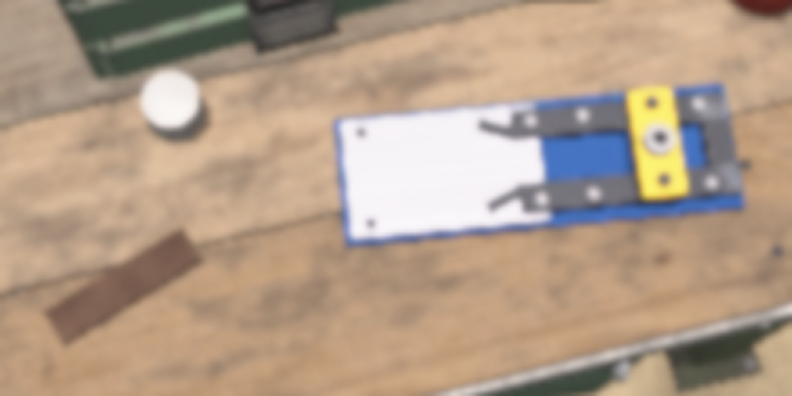

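Run:
```python
from h import *
o,d=pickle.load(open('c0.pkl','rb'));c=d['top'];f=c['frame']
r=f[250:292,196:252].astype(int);print(f[270,224],f[270,215],f[262,262],f[240,300])
m=((r.sum(2)<300)).astype(np.uint8)
m=cv2.morphologyEx(m,cv2.MORPH_OPEN,np.ones((3,3)))
n,l,s,ce=cv2.connectedComponentsWithStats(m);print(s,ce)
k=1+np.argmax(s[1:,4]);cs,_=cv2.findContours((l==k).astype(np.uint8),0,1)
b=cv2.boxPoints(cv2.minAreaRect(cs[0]))+[196,250]
P=onz(c,b,.006);print(P,P.mean(0));
e=[P[1]-P[0],P[2]-P[1]];e=max(e,key=np.linalg.norm);print(np.linalg.norm(e),np.degrees(np.arctan2(e[1],e[0])))
R=np.array(o['tcp_rot']);print('tool y angle',np.degrees(np.arctan2(R[1,1],R[0,1])))
```

```text
[ 79  93 121] [ 84  99 128] [127 159 193] [248 245 248]
[[   0    0   56   42 2231]
 [  37    6   10    8   61]
 [  27   16    7    7   41]
 [  11   23    5    5   19]] [[27.19318691 20.77767817]
 [41.55737705  9.95081967]
 [30.         19.        ]
 [13.         25.        ]]
[[0.44735182 0.29900172 0.006     ]
 [0.44774775 0.27441967 0.006     ]
 [0.42840039 0.27354514 0.006     ]
 [0.42800705 0.29801246 0.006     ]] [0.43787675 0.28624475 0.006     ]
0.02458523493410445 -89.07726190357859
tool y angle 65.94963859220515
```

```bash
cat >> h.py <<'E'
def box(c,m,z,off,o=None):
    m=cv2.morphologyEx(m.astype(np.uint8),cv2.MORPH_OPEN,np.ones((3,3)))
    n,l,s,ce=cv2.connectedComponentsWithStats(m)
    k=1+np.argmax(s[1:,4]);cs,_=cv2.findContours((l==k).astype(np.uint8),0,1)
    b=cv2.boxPoints(cv2.minAreaRect(cs[0]))+np.array(off)
    P=onz(c,b,z,o);e=max([P[1]-P[0],P[2]-P[1]],key=np.linalg.norm)
    w=min([P[1]-P[0],P[2]-P[1]],key=np.linalg.norm)
    print('area',s[k,4],'mid',P.mean(0).round(4),'len',np.linalg.norm(e).round(4),'wid',np.linalg.norm(w).round(4),'ang',np.degrees(np.arctan2(e[1],e[0])).round(2));return b,P
E
python3 - <<'E'
from h import *
o,d=pickle.load(open('c0.pkl','rb'));c=d['top'];f=c['frame']
r=f[250:292,196:252].astype(int)
print(box(c,r.sum(2)<365,.008,[196,250]))
E
```

```text
area 491 mid [0.4123 0.3217 0.008 ] len 0.1189 wid 0.0356 ang -56.29
(array([[201.44262743, 274.86885071],
       [239.31148148, 251.42622995],
       [246.02459335, 262.27049255],
       [208.15573883, 285.71311188]]), array([[0.39393339, 0.38106949, 0.008     ],
       [0.45993316, 0.28214412, 0.008     ],
       [0.43019782, 0.26250374, 0.008     ],
       [0.3651302 , 0.36103345, 0.008     ]]))
```

>>> move_arm --steps '[{"y":-0.0375,"z":0.035},{"y":-0.0375,"z":0.035},{"y":-0.0375,"z":0.035},{"y":-0.0375,"z":0.035},{"y":-0.0375,"z":0.035},{"y":-0.0375,"z":0.035},{"y":-0.0375,"z":0.035},{"spin":10.7},{"spin":10.7},{"spin":10.7}]'

```text
schema error: expected keys x, y, z, spin, claw
```

Run:
```python
from h import *
o,c=snap('wrist','w1.png');pickle.dump((o,c),open('w1.pkl','wb'))
R=o['tcp_rot'];print(o['time_s'],o['tcp_pos'],R.round(3),np.degrees(np.arctan2(R[1,1],R[0,1])))
print(proj(c,[[.4123,.3217,.008]],o))
```

```text
0.15 [0.29531191 0.66176692 0.40380233] [[-0.001  0.407  0.913]
 [-0.002  0.913 -0.407]
 [-1.    -0.002  0.   ]] 65.95268584683147
[[ 81.13895465 352.3273911 ]]
```

View pics/w1.png

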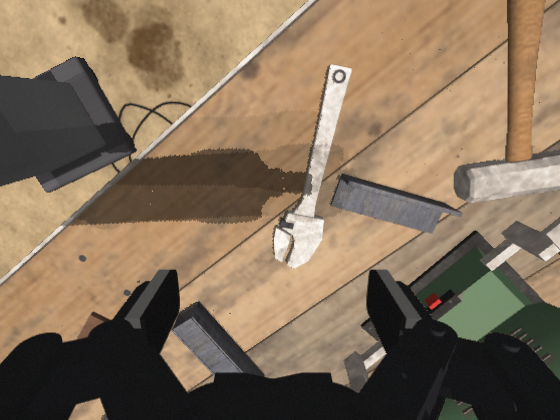

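The arm didn't move: the call was refused because every row needs all five keys. The picture is unchanged from before. I'll resend it complete.

>>> move_arm --steps '[{"x":0,"y":-0.0375,"z":0.035,"spin":0,"claw":1},{"x":0,"y":-0.0375,"z":0.035,"spin":0,"claw":1},{"x":0,"y":-0.0375,"z":0.035,"spin":0,"claw":1},{"x":0,"y":-0.0375,"z":0.035,"spin":0,"claw":1},{"x":0,"y":-0.0375,"z":0.035,"spin":0,"claw":1},{"x":0,"y":-0.0375,"z":0.035,"spin":0,"claw":1},{"x":0,"y":-0.0375,"z":0.035,"spin":0,"claw":1},{"x":0,"y":0,"z":0,"spin":10.7,"claw":1},{"x":0,"y":0,"z":0,"spin":10.7,"claw":1},{"x":0,"y":0,"z":0,"spin":10.7,"claw":1}]'

```text
time_s: 1.45
tcp_pos: [0.4159, 0.31, 0.4023]
tcp_rot: [[-0.001, 0.83, 0.558], [-0.0, 0.558, -0.83], [-1.0, -0.001, -0.0]]
wrist_force: [0.1, 1.2, -0.8]
gripper_width: 0.0859
```

Run:
```python
from h import *
o,c=snap('wrist','w2.png');pickle.dump((o,c),open('w2.pkl','wb'))
R=o['tcp_rot'];print(o['time_s'],o['tcp_pos'],R.round(3),np.degrees(np.arctan2(R[1,1],R[0,1])))
print(proj(c,[[.4123,.3217,.008]],o))
```

```text
1.45 [0.41593631 0.31001943 0.40227429] [[-0.001  0.83   0.558]
 [-0.     0.558 -0.83 ]
 [-1.    -0.001 -0.   ]] 33.89062352965108
[[276.12421206 166.80093983]]
```

View pics/w2.png

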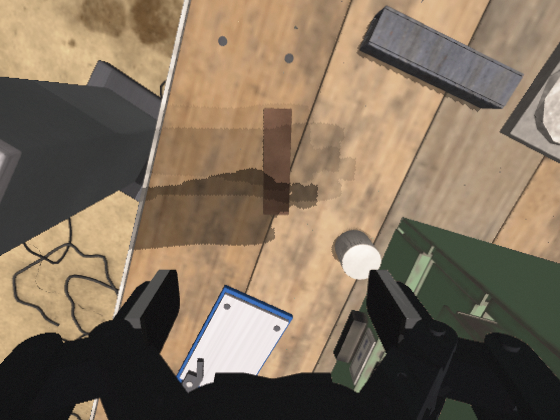

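Run:
```python
from h import *
o,c=pickle.load(open('w2.pkl','rb'));f=c['frame']
cr=f[95:230,230:325]
cv2.imwrite('pics/w2c.png',cv2.resize(cr,None,fx=4.4,fy=4.4,interpolation=cv2.INTER_CUBIC))
lab=cv2.cvtColor(cr,cv2.COLOR_BGR2LAB).astype(int);hsv=cv2.cvtColor(cr,cv2.COLOR_BGR2HSV).astype(int)
for p in [(277,120),(277,160),(277,185),(277,205),(250,185),(250,160),(300,140),(310,195),(300,210)]:
    x,y=p[0]-230,p[1]-95;print(p,cr[y,x],lab[y,x],hsv[y,x])
```

```text
(277, 120) [ 71  90 121] [105 138 144] [ 11 105 121]
(277, 160) [59 72 99] [ 85 138 140] [ 10 103  99]
(277, 185) [33 41 54] [ 45 133 136] [11 99 54]
(277, 205) [44 54 73] [ 62 135 138] [ 10 101  73]
(250, 185) [56 73 91] [ 83 133 141] [15 98 91]
(250, 160) [ 96 129 159] [143 135 150] [ 16 101 159]
(300, 140) [50 62 76] [ 70 132 138] [14 87 76]
(310, 195) [65 81 97] [ 91 132 140] [15 84 97]
(300, 210) [126 158 188] [171 134 149] [ 15  84 188]
```

View pics/w2c.png

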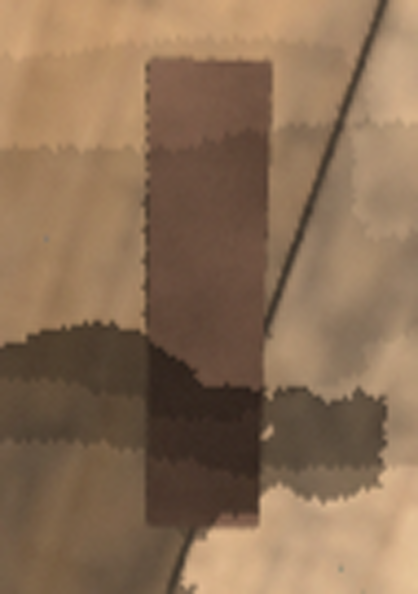

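Run:
```python
from h import *
o,c=pickle.load(open('w2.pkl','rb'));f=c['frame']
cr=f[95:230,230:325];hsv=cv2.cvtColor(cr,cv2.COLOR_BGR2HSV)
print(box(c,hsv[...,0]<=12,.008,[230,95],o)[0])
q=np.array([(149,59),(271,62),(260,516),(147,516)])/4.4+[230,95]
P=onz(c,q,.008,o);print(P,P.mean(0))
a=(P[3]+P[2]-P[0]-P[1])/2;print(np.linalg.norm(a),np.degrees(np.arctan2(a[1],a[0])))
R=o['tcp_rot'];print('tool delta',R.T@(P.mean(0)-o['tcp_pos']))
```

```text
area 2522 mid [0.4111 0.3246 0.008 ] len 0.1186 wid 0.0282 ang 122.83
[[262.92972183 213.88705444]
 [264.00270462 108.73472309]
 [290.39791489 109.00405884]
 [289.3249321  214.15638733]]
[[0.36621184 0.36641115 0.008     ]
 [0.39117615 0.38235549 0.008     ]
 [0.45527388 0.28549444 0.008     ]
 [0.43016212 0.26859037 0.008     ]] [0.410706   0.32571286 0.008     ]
0.1165089132860798 -56.665893758571116
tool delta [ 0.39427382  0.00491172 -0.0158078 ]
```

>>> move_arm --steps '[{"x":0,"y":0.004,"z":-0.0145,"spin":0.9,"claw":0.65},{"x":0.05,"y":0,"z":0,"spin":0,"claw":0.65},{"x":0.05,"y":0,"z":0,"spin":0,"claw":0.65},{"x":0.05,"y":0,"z":0,"spin":0,"claw":0.65},{"x":0,"y":0,"z":0,"spin":0,"claw":0.65}]'

```text
time_s: 2.12
tcp_pos: [0.4122, 0.3277, 0.2503]
tcp_rot: [[0.003, 0.833, 0.553], [0.005, 0.553, -0.833], [-1.0, 0.006, -0.002]]
wrist_force: [-0.7, -0.2, 1.2]
gripper_width: 0.0556
```

Run:
```python
from h import *
o,c=snap('wrist','w3.png');pickle.dump((o,c),open('w3.pkl','wb'))
R=o['tcp_rot'];print(o['time_s'],o['tcp_pos'],R.round(3),np.degrees(np.arctan2(R[1,1],R[0,1])),o['gripper_width'])
```

```text
2.125 [0.41224337 0.32765507 0.25032763] [[ 0.003  0.833  0.553]
 [ 0.005  0.553 -0.833]
 [-1.     0.006 -0.002]] 33.58024342487419 0.055579138570772714
```

View pics/w3.png

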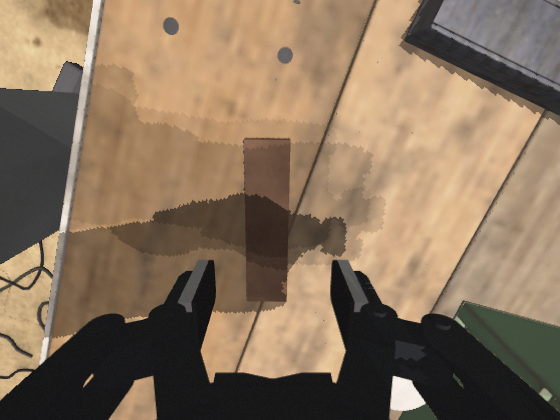

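The bar now shows at cols 244–290, rows 139–301, a little left of the jaws' middle (about col 273).

Run:
```python
from h import *
o,c=pickle.load(open('w3.pkl','rb'));f=c['frame']
cr=f[120:320,225:310];hsv=cv2.cvtColor(cr,cv2.COLOR_BGR2HSV)
b,P=box(c,hsv[...,0]<=12,.008,[225,120],o);print(b)
P2=onz(c,[(244.5,139),(290,139),(287,300),(246.5,300)],.008,o);print(P2.mean(0))
R=o['tcp_rot']
for p in(P,P2):print('tool delta',(R.T@(p.mean(0)-o['tcp_pos'])).round(4))
a=(P2[3]+P2[2]-P2[0]-P2[1])/2;print(np.linalg.norm(a),np.degrees(np.arctan2(a[1],a[0])))
```

```text
area 6101 mid [0.4109 0.3247 0.008 ] len 0.1196 wid 0.0288 ang -55.52
[[244. 139.]
 [289. 139.]
 [289. 301.]
 [244. 301.]]
[0.4109434  0.32524723 0.008     ]
tool delta [ 0.2423 -0.0041  0.0023]
tool delta [ 0.2423 -0.0038  0.0019]
0.11868641538417311 -56.86437163661767
```

>>> move_arm --steps '[{"x":0.02,"y":-0.004,"z":0.002,"spin":0.4,"claw":0.65},{"x":0.035,"y":0,"z":0,"spin":0,"claw":0.65},{"x":0.02,"y":0,"z":0,"spin":0,"claw":0.65},{"x":0,"y":0,"z":0,"spin":0,"claw":0.65}]'

```text
time_s: 2.68
tcp_pos: [0.4163, 0.3289, 0.1853]
tcp_rot: [[0.021, 0.835, 0.55], [0.021, 0.55, -0.835], [-1.0, 0.03, -0.006]]
wrist_force: [0.2, -0.2, -0.4]
gripper_width: 0.0558
```

Run:
```python
from h import *
o,c=snap('wrist','w4.png');pickle.dump((o,c),open('w4.pkl','wb'))
R=o['tcp_rot'];print(o['time_s'],o['tcp_pos'],R.round(4),np.degrees(np.arctan2(R[1,1],R[0,1])),o['gripper_width'])
```

```text
2.675 [0.41628465 0.32890384 0.18534521] [[ 0.0214  0.8347  0.5503]
 [ 0.0213  0.5499 -0.8349]
 [-0.9995  0.0296 -0.006 ]] 33.38007019411884 0.055775316188156905
```

View pics/w4.png

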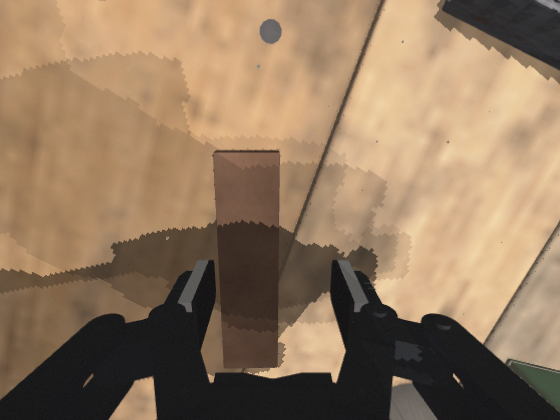

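Run:
```python
from h import *
for n in('w2','w3','w4'):
    o,c=pickle.load(open(n+'.pkl','rb'));print(np.round(o['qpos'],2),o['tcp_pos'].round(4))
```

```text
[-51.32  19.62  12.29 119.12  -6.18  41.91  -1.22] [0.4159 0.31   0.4023]
[-48.82  33.86   7.4  124.01 -11.09  22.39   1.17] [0.4122 0.3277 0.2503]
[-46.36  40.6    4.35 124.73 -12.61  13.33   2.53] [0.4163 0.3289 0.1853]
```

>>> move_arm --steps '[{"x":0,"y":-0.006,"z":0,"spin":0,"claw":0.65},{"x":0,"y":-0.006,"z":0,"spin":0,"claw":0.65}]'

```text
time_s: 2.98
tcp_pos: [0.4073, 0.3232, 0.1888]
tcp_rot: [[0.027, 0.834, 0.551], [0.026, 0.55, -0.835], [-0.999, 0.037, -0.007]]
wrist_force: [-0.3, 0.1, 0.7]
gripper_width: 0.0553
```

```bash
cat > st.py <<'E'
from h import *
import sys
o=sensors.get_obs();R=o['tcp_rot'];print(o['time_s'],np.round(o['qpos'],2),o['tcp_pos'].round(4),R.round(4).tolist(),np.degrees(np.arctan2(R[1,1],R[0,1])).round(2),o['gripper_width'],o['wrist_force'])
if len(sys.argv)>1:
    P=np.array(eval(sys.argv[1]));print('tooldelta',(R.T@(P-o['tcp_pos'])).round(4))
E
python3 st.py [.411,.325,.008]
```

```text
2.975 [-46.43  39.88   4.12 126.18 -12.75  12.13   2.5 ] [0.4073 0.3232 0.1888] [[0.0274, 0.8343, 0.5506], [0.0263, 0.55, -0.8348], [-0.9993, 0.0373, -0.0069]] 33.39 0.05534479689564482 [-0.28870808  0.09416088  0.73132619]
tooldelta [ 0.1808 -0.0026  0.0018]
```

>>> move_arm --steps '[{"x":0,"y":0,"z":0,"spin":0,"claw":0.65},{"x":0,"y":0,"z":0,"spin":0,"claw":0.65}]'

```text
time_s: 3.22
tcp_pos: [0.4067, 0.3228, 0.1899]
tcp_rot: [[0.028, 0.834, 0.551], [0.027, 0.55, -0.835], [-0.999, 0.038, -0.007]]
wrist_force: [0.4, 0.5, 0.3]
gripper_width: 0.0555
```

```bash
python3 st.py [.411,.325,.008]
```

```text
3.225 [-46.45  39.73   4.12 126.26 -12.74  12.15   2.5 ] [0.4067 0.3228 0.1899] [[0.0278, 0.8341, 0.5509], [0.0268, 0.5503, -0.8345], [-0.9993, 0.038, -0.0071]] 33.41 0.0554963974714037 [0.42791511 0.54298836 0.33551586]
tooldelta [ 0.182  -0.0021  0.0019]
```

>>> move_arm --steps '[{"x":0.006,"y":-0.001,"z":0.001,"spin":0.3,"claw":0.65},{"x":0.006,"y":-0.001,"z":0.001,"spin":0,"claw":0.65}]'

```text
time_s: 3.48
tcp_pos: [0.4067, 0.3206, 0.1775]
tcp_rot: [[0.029, 0.837, 0.546], [0.028, 0.546, -0.838], [-0.999, 0.039, -0.007]]
wrist_force: [0.4, -0.3, -0.2]
gripper_width: 0.0557
```

```bash
python3 st.py [.411,.325,.008]; python3 -c "
from h import *
o,c=snap('wrist','w5.png');pickle.dump((o,c),open('w5.pkl','wb'))"
```

```text
3.475 [-45.83  41.04   3.53 126.51 -12.98  10.47   2.62] [0.4067 0.3206 0.1775] [[0.0288, 0.837, 0.5464], [0.0276, 0.5457, -0.8375], [-0.9992, 0.0392, -0.0074]] 33.1 0.055704183866842706 [ 0.43370821 -0.28871343 -0.20551152]
tooldelta [ 1.696e-01 -6.000e-04 -1.000e-04]
```

View pics/w5.png

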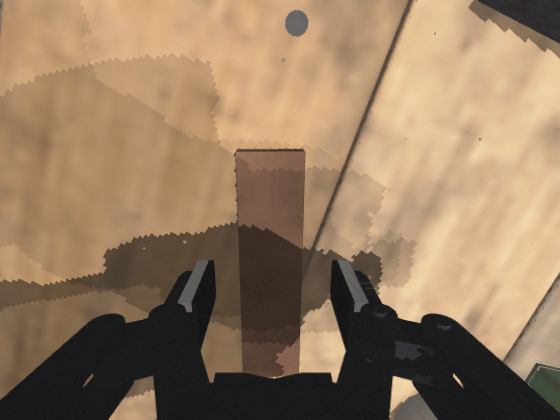

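The bar sits centred between the pads (cols 236–305, jaws about 212–333). I'll go down 4 mm and close.

>>> move_arm --steps '[{"x":0.004,"y":-0.0005,"z":0,"spin":0,"claw":0.65},{"x":0.0005,"y":0,"z":0,"spin":0,"claw":0.2},{"x":0.0005,"y":0,"z":0,"spin":0,"claw":0},{"x":0.0005,"y":0,"z":0,"spin":0,"claw":0},{"x":0.0005,"y":0,"z":0,"spin":0,"claw":0}]' --grip_force 50

```text
time_s: 4.15
tcp_pos: [0.4004, 0.3158, 0.1735]
tcp_rot: [[0.008, 0.838, 0.546], [0.016, 0.546, -0.838], [-1.0, 0.016, -0.009]]
wrist_force: [-0.7, -0.8, 5.5]
gripper_width: 0.0286
```

```bash
python3 st.py [.411,.325,.008]; python3 -c "
from h import *
o,c=snap('wrist','w6.png');pickle.dump((o,c),open('w6.pkl','wb'))"
```

```text
4.15 [-45.6   41.35   3.2  127.11 -13.06  10.89   2.69] [0.4004 0.3158 0.1735] [[0.0083, 0.8377, 0.5461], [0.0157, 0.5459, -0.8377], [-0.9998, 0.0155, -0.0087]] 33.09 0.02861378833609601 [-0.66986264 -0.75428734  5.54356666]
tooldelta [ 0.1657  0.0113 -0.0005]
```

View pics/w6.png

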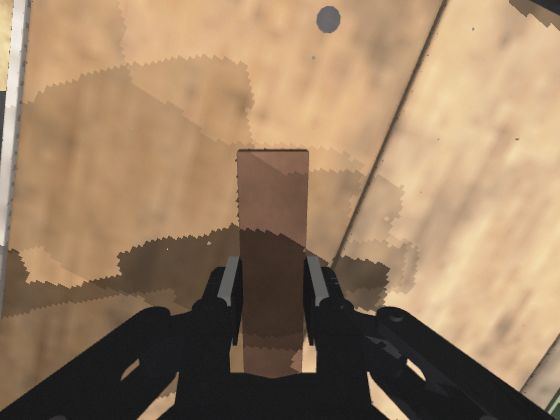

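The bar is gripped (28.6 mm reading) with the pads on both sides at about (236,290) and (308,290). I'll lift, turn it to the jig's direction and move part of the way over.

>>> move_arm --steps '[{"x":-0.02,"y":0,"z":0,"spin":0,"claw":0},{"x":-0.04,"y":0,"z":0,"spin":0,"claw":0},{"x":-0.05,"y":0,"z":0,"spin":9,"claw":0},{"x":-0.05,"y":0.02,"z":0,"spin":9.2,"claw":0},{"x":-0.02,"y":0.02,"z":0,"spin":9.2,"claw":0},{"x":0,"y":0.02,"z":0.03,"spin":0,"claw":0},{"x":0,"y":0.01,"z":0.04,"spin":0,"claw":0},{"x":0,"y":0,"z":0.04,"spin":0,"claw":0},{"x":0,"y":0,"z":0,"spin":0,"claw":0}]' --grip_force 60

```text
time_s: 5.32
tcp_pos: [0.4771, 0.2177, 0.3519]
tcp_rot: [[0.001, 0.996, 0.088], [0.009, 0.088, -0.996], [-1.0, 0.002, -0.009]]
wrist_force: [-0.5, 0.1, -2.7]
gripper_width: 0.0282
```

```bash
python3 st.py [.5017,.0903,.014]; python3 -c "
from h import *
o,c=snap('wrist','w7.png');pickle.dump((o,c),open('w7.pkl','wb'))"
```

```text
5.325 [-45.01  25.06  20.75 121.3  -15.64  35.82  -8.28] [0.4771 0.2177 0.3519] [[0.0008, 0.9961, 0.0879], [0.0091, 0.0879, -0.9961], [-1.0, 0.0016, -0.009]] 5.04 0.02823587703946933 [-0.48621824  0.07594577 -2.66172404]
tooldelta [0.3368 0.0128 0.1321]
```

View pics/w7.png

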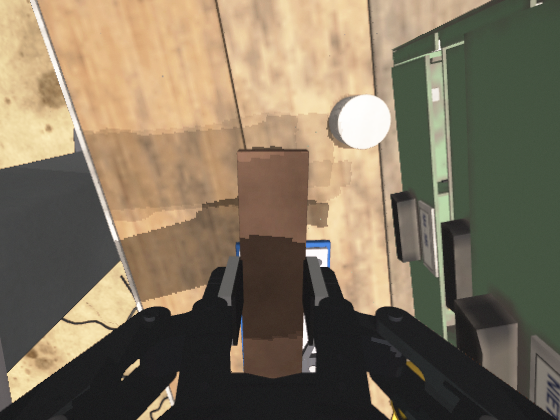

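The wrist view is now mostly hidden by the bar, with only the blue deck edge at (240–330, 242). I'll locate the jig from the first top picture, which shows it unobstructed.

Run:
```python
from h import *
o,d=pickle.load(open('c0.pkl','rb'));c=d['top'];f=c['frame']
x0,y0=275,200;r=f[y0:y0+70,x0:x0+135];hsv=cv2.cvtColor(r,cv2.COLOR_BGR2HSV).astype(int)
blue=(abs(hsv[...,0]-110)<15)&(hsv[...,1]>110)
white=(hsv[...,1]<40)&(hsv[...,2]>200)
yel=(abs(hsv[...,0]-26)<8)&(hsv[...,1]>150)&(hsv[...,2]>150)
# fill: base = hull of blue
m=(blue).astype(np.uint8);n,l,s,_=cv2.connectedComponentsWithStats(m)
pts=np.argwhere(np.isin(l,[k for k in range(1,n) if s[k,4]>15]))[:,::-1].astype(np.float32)
b=cv2.boxPoints(cv2.minAreaRect(pts))+[x0,y0]
P=onz(c,b,.008);print('base',b.round(1),P.round(4),P.mean(0))
for i in range(4):
    e=P[(i+1)%4]-P[i];print(np.linalg.norm(e).round(4),np.degrees(np.arctan2(e[1],e[0])).round(2))
print('deck');box(c,white,.014,[x0,y0])
print('yel');b,Py=box(c,yel,.040,[x0,y0])
v=cv2.resize(r,None,fx=5,fy=5,interpolation=cv2.INTER_CUBIC)
cv2.imwrite('pics/jig.png',v)
```

```text
base [[340.5 227.8]
 [393.  223. ]
 [395.2 246.9]
 [342.7 251.7]] [[ 0.5316  0.0039  0.008 ]
 [ 0.5478 -0.1427  0.008 ]
 [ 0.4796 -0.145   0.008 ]
 [ 0.4639 -0.0007  0.008 ]] [ 0.50569241 -0.07110875  0.008     ]
0.1475 -83.7
0.0682 -178.1
0.1451 96.22
0.0679 3.89
deck
area 1623 mid [0.5031 0.0816 0.014 ] len 0.1525 wid 0.0945 ang -83.27
yelTraceback (most recent call last):
  File "<stdin>", line 15, in <module>
  File "h.py", line 24, in box
    k=1+np.argmax(s[1:,4]);cs,_=cv2.findContours((l==k).astype(np.uint8),0,1)
        ~~~~~~~~~^^^^^^^^^
    return _wrapfunc(a, 'argmax', axis=axis, out=out, **kwds)
    return bound(*args, **kwds)
ValueError: attempt to get argmax of an empty sequence
```

Run:
```python
from h import *
o,d=pickle.load(open('c0.pkl','rb'));c=d['top'];f=c['frame']
x0,y0=278,204;r=f[y0:y0+60,x0:x0+130]
v=cv2.resize(r,None,fx=6,fy=6,interpolation=cv2.INTER_CUBIC)
cv2.imwrite('pics/jig.png',v)
```

```text
(no output)
```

View pics/jig.png

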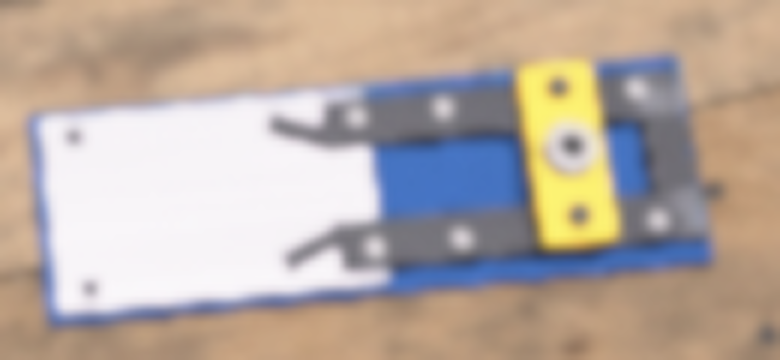

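Run:
```python
from h import *
o,d=pickle.load(open('c0.pkl','rb'));c=d['top']
def w(q,z): return onz(c,(np.array(q)+.5)/6-.5+[278,204],z)
B=w([(31,118),(678,56),(713,264),(50,325)],.008)
D=w([(41,116),(364,88),(392,283),(56,317)],.014)
G=w([(335,144),(525,128),(343,227),(537,212)],.021)
S=w([(375,142),(384,226)],.014)
an=lambda e:np.degrees(np.arctan2(e[1],e[0]))
for Q in(B,D):print(Q[:,:2].round(4).tolist(),Q.mean(0).round(4),an(Q[1]-Q[0]),an(Q[2]-Q[3]),[np.linalg.norm(Q[i]-Q[i-1]).round(4) for i in range(4)])
print('guides',an(G[1]-G[0]),an(G[3]-G[2]),G[:,:2].round(4).tolist());print('step',S.mean(0))
a=np.radians(-83.8);ux=np.array([np.cos(a),np.sin(a)]);uy=np.array([-ux[1],ux[0]])
for n,p in(('B',B.mean(0)),('D',D.mean(0)),('G',G.mean(0)),('S',S.mean(0))):print(n,'along',p[:2]@ux,'across',p[:2]@uy)
```

```text
[[0.542, 0.1648], [0.5771, -0.1375], [0.4777, -0.1483], [0.4444, 0.1544]] [0.5103 0.0083 0.008 ] -83.37436322906946 -83.72299829074285 [np.float64(0.0981), np.float64(0.3043), np.float64(0.1), np.float64(0.3044)]
[[0.5413, 0.1601], [0.5573, 0.0104], [0.4651, -0.0006], [0.4469, 0.1517]] [0.5027 0.0804 0.014 ] -83.91439465817385 -83.19274105607181 [np.float64(0.0948), np.float64(0.1505), np.float64(0.0929), np.float64(0.1534)]
guides -84.08825031151868 -84.5335596210259 [[0.5282, 0.025], [0.5372, -0.0623], [0.4891, 0.022], [0.4976, -0.0664]]
step [0.51149859 0.00415396 0.014     ]
B along 0.04681769699557561 across 0.5082324041825904
D along -0.025643254363982387 across 0.5083999671901493
G along 0.07572158162774126 across 0.5078235526284771
S along 0.05111185469862684 across 0.5089554368511101
```

>>> move_arm --steps '[{"x":0,"y":0.006,"z":0.04,"spin":-1.3,"claw":0},{"x":0,"y":0.0065,"z":0.04,"spin":0,"claw":0},{"x":0,"y":0,"z":0.04,"spin":0,"claw":0},{"x":0.04,"y":0,"z":0,"spin":0,"claw":0},{"x":0.04,"y":0,"z":0,"spin":0,"claw":0},{"x":0.03,"y":0,"z":0,"spin":0,"claw":0},{"x":0,"y":0,"z":0,"spin":0,"claw":0}]'

```text
time_s: 6.25
tcp_pos: [0.5054, 0.1109, 0.2352]
tcp_rot: [[0.003, 0.992, 0.13], [0.016, 0.13, -0.991], [-1.0, 0.005, -0.015]]
wrist_force: [-0.4, 0.6, -2.7]
gripper_width: 0.0278
```

```bash
python3 st.py [.5004,.0996,.018]
python3 - <<'E'
from h import *
o,c=snap('wrist','w8.png')
o,c=snap('top');pickle.dump((o,c),open('t8.pkl','wb'))
cv2.imwrite('pics/t8.png',cv2.resize(c['frame'][170:300,260:420],None,fx=4.5,fy=4.5,interpolation=cv2.INTER_CUBIC))
E
```

```text
6.25 [-25.78  35.46  11.75 125.6  -22.2   20.48  12.16] [0.5054 0.1109 0.2352] [[0.0032, 0.9915, 0.1297], [0.0156, 0.1297, -0.9914], [-0.9999, 0.0052, -0.0151]] 7.45 0.02776003811599081 [-0.3885413   0.57801978 -2.66290203]
tooldelta [ 0.217  -0.0075  0.0138]
```

View pics/w8.png

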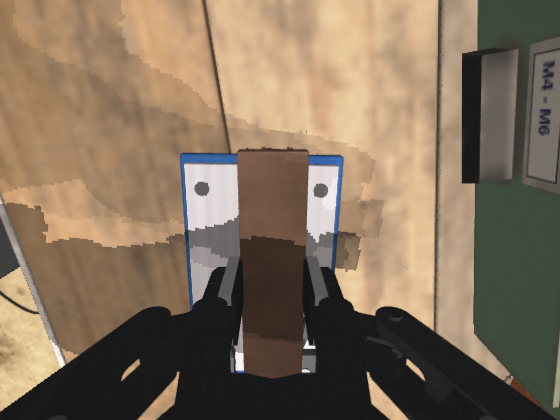

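View pics/t8.png

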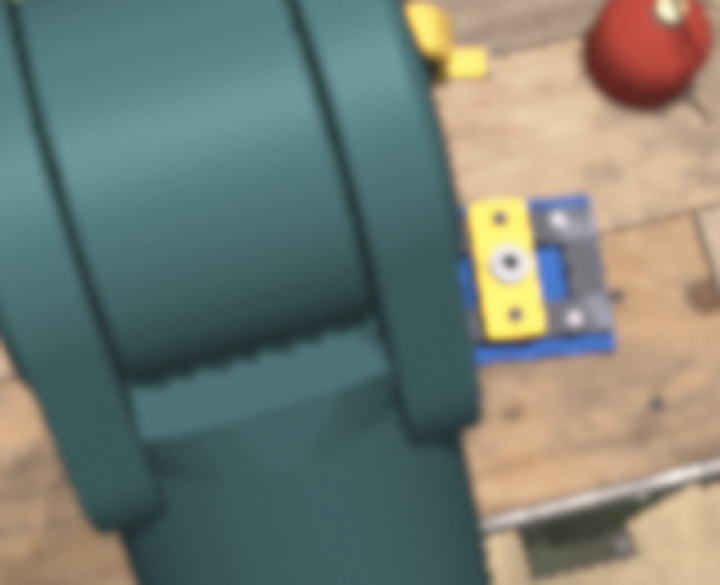

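The wrist view shows the deck's outer end (blue edge at row ~156, cols 181–343) under the bar (238–308). That makes a good cross-check of the jig's position.

Run:
```python
from h import *
o=sensors.get_obs();c=capture('wrist');f=c['frame'];pickle.dump((o,c),open('w8.pkl','wb'))
cv2.imwrite('pics/w8c.png',cv2.resize(f[140:300,170:360],None,fx=4,fy=4,interpolation=cv2.INTER_CUBIC))
```

View pics/w8c.png

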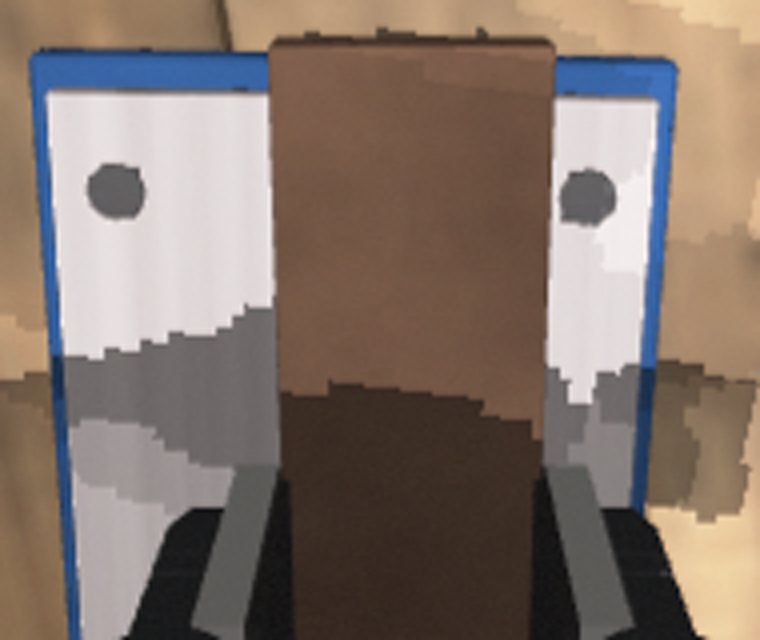

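Run:
```python
from h import *
o,c=pickle.load(open('w8.pkl','rb'));R=o['tcp_rot']
w=lambda q:(np.array(q,float)+.5)/4-.5+[170,140]
D=onz(c,w([(47,91),(658,98),(78,620),(634,500)]),.014,o)
an=lambda e:np.degrees(np.arctan2(e[1],e[0]))
print(D[:,:2].round(4).tolist(),np.linalg.norm(D[1]-D[0]),an(D[1]-D[0]),an(D[2]-D[0]),an(D[3]-D[1]))
m=(D[0]+D[1])/2
a=np.radians(-83.7);ux=np.array([np.cos(a),np.sin(a),0])
print('deckpt',m+ux*.065,'bar target',m+ux*.055)
B=onz(c,w([(272,44),(553,46),(294,600),(531,600)]),o['tcp_pos'][2]-.1655,o)
T=(B-o['tcp_pos'])@R;print('bar in tool',T.round(4),an(B[2]-B[0]),an(B[3]-B[1]))
```

```text
[[0.4485, 0.1527], [0.539, 0.1634], [0.458, 0.0638], [0.5474, 0.0975]] 0.09116235736004528 6.707637992519778 -83.88466277609466 -82.79436576521238
deckpt [0.50088856 0.09345922 0.014     ] bar target [0.49979122 0.10339882 0.014     ]
bar in tool [[ 0.1663 -0.0144 -0.0604]
 [ 0.1666  0.0148 -0.0601]
 [ 0.1653 -0.0138  0.0047]
 [ 0.1656  0.0142  0.0049]] -82.06604596177407 -83.03404612490974
```

>>> move_arm --steps '[{"x":0,"y":-0.0077,"z":0.012,"spin":1,"claw":0},{"x":0.015,"y":0,"z":0,"spin":0,"claw":0},{"x":0.015,"y":0,"z":0,"spin":0,"claw":0},{"x":0,"y":0,"z":0,"spin":0,"claw":0}]'

```text
time_s: 6.9
tcp_pos: [0.5014, 0.0975, 0.2085]
tcp_rot: [[0.015, 0.994, 0.111], [0.018, 0.11, -0.994], [-1.0, 0.017, -0.016]]
wrist_force: [-0.3, -0.1, -1.7]
gripper_width: 0.0281
```

```bash
python3 st.py [.5,.101,.018]
```

```text
6.9 [-22.49  37.85   9.03 126.94 -23.8   15.73  13.89] [0.5014 0.0975 0.2085] [[0.015, 0.9938, 0.1106], [0.0178, 0.1103, -0.9937], [-0.9997, 0.0168, -0.016]] 6.33 0.02812486689737268 [-0.32034758 -0.08526381 -1.69070416]
tooldelta [ 0.1905 -0.0043 -0.0006]
```

>>> move_arm --steps '[{"x":0.007,"y":-0.0045,"z":0,"spin":0,"claw":0},{"x":0.007,"y":0,"z":0,"spin":0,"claw":0},{"x":0.003,"y":0,"z":0,"spin":0,"claw":0}]'

```text
time_s: 7.28
tcp_pos: [0.4971, 0.0976, 0.1902]
tcp_rot: [[0.015, 0.994, 0.111], [0.018, 0.111, -0.994], [-1.0, 0.017, -0.016]]
wrist_force: [0.1, -0.3, -3.3]
gripper_width: 0.0281
```

```bash
python3 st.py [.5,.101,.018]
```

```text
7.275 [-21.31  39.64   7.23 127.59 -24.53  13.01  14.5 ] [0.4971 0.0976 0.1902] [[0.015, 0.9937, 0.1109], [0.018, 0.1106, -0.9937], [-0.9997, 0.0169, -0.0162]] 6.35 0.028140591963773873 [ 0.11373046 -0.31636911 -3.33471935]
tooldelta [ 0.1723  0.0003 -0.0003]
```

>>> move_arm --steps '[{"x":0.0025,"y":0,"z":0,"spin":0,"claw":0},{"x":0.002,"y":0,"z":0,"spin":0,"claw":0}]'

```text
time_s: 7.52
tcp_pos: [0.4973, 0.0975, 0.1873]
tcp_rot: [[0.014, 0.994, 0.111], [0.019, 0.11, -0.994], [-1.0, 0.016, -0.018]]
wrist_force: [-4.8, -1.2, 39.1]
gripper_width: 0.0281
```

```bash
python3 st.py [.5,.101,.018]
python3 - <<'E'
from h import *
o,c=snap('wrist','w9.png');pickle.dump((o,c),open('w9.pkl','wb'))
E
```

```text
7.525 [-21.03  39.96   6.89 127.58 -24.64  12.7   14.62] [0.4973 0.0975 0.1873] [[0.0143, 0.9938, 0.1105], [0.0193, 0.1103, -0.9937], [-0.9997, 0.0164, -0.0176]] 6.33 0.02813777019964509 [-4.75999382 -1.20427954 39.1003137 ]
tooldelta [ 0.1693  0.0003 -0.0002]
```

View pics/w9.png

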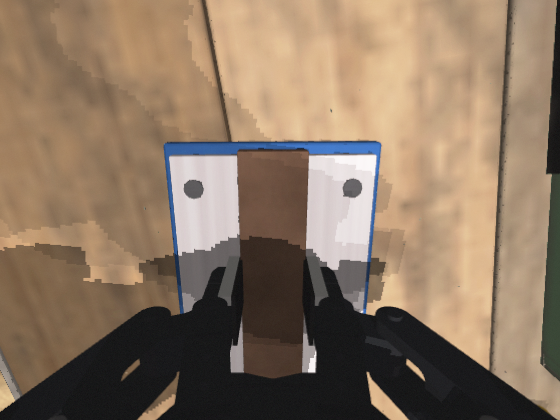

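The bar is down on the deck (39 N contact) and centred between the deck edges (cols 169–378; bar 238–308). I'll release and lift clear.

>>> move_arm --steps '[{"x":-0.001,"y":0,"z":0,"spin":0,"claw":0.5},{"x":0,"y":0,"z":0,"spin":0,"claw":0.55},{"x":0,"y":0,"z":0,"spin":0,"claw":0.55},{"x":-0.02,"y":0,"z":0,"spin":0,"claw":0.55},{"x":-0.03,"y":0,"z":0,"spin":0,"claw":0.55},{"x":0,"y":0,"z":0,"spin":0,"claw":0.55}]'

```text
time_s: 8.32
tcp_pos: [0.4975, 0.0966, 0.2398]
tcp_rot: [[0.017, 0.994, 0.11], [0.02, 0.11, -0.994], [-1.0, 0.019, -0.018]]
wrist_force: [-0.1, 0.0, 0.6]
gripper_width: 0.047
```

```bash
python3 st.py [.5,.101,.018]
python3 - <<'E'
from h import *
o,c=snap('wrist','w10.png');pickle.dump((o,c),open('w10.pkl','wb'))
E
```

```text
8.325 [-24.38  34.46  11.54 127.07 -22.87  19.19  13.08] [0.4975 0.0966 0.2398] [[0.0169, 0.9937, 0.1104], [0.0197, 0.1101, -0.9937], [-0.9997, 0.019, -0.0177]] 6.32 0.04704242222447864 [-0.11709512  0.01878529  0.6388797 ]
tooldelta [ 2.219e-01 -1.200e-03 -1.000e-04]
```

View pics/w10.png

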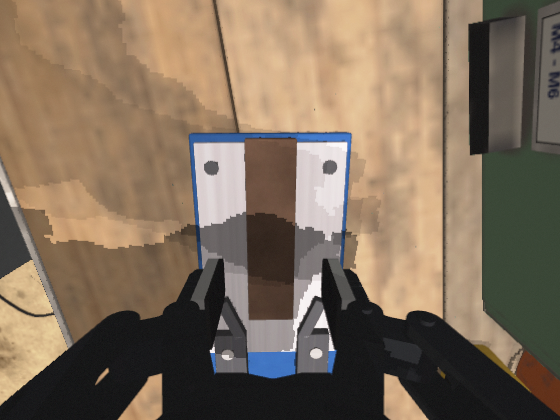

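The bar lies straight on the deck at cols 245–296, rows 138–320. Its nose is between the mouth plates and short of the blue pocket edge at row ~351. I'll measure it.

Run:
```python
from h import *
o,c=pickle.load(open('w10.pkl','rb'));f=c['frame']
cv2.imwrite('pics/w10c.png',cv2.resize(f[280:375,190:355],None,fx=4.8,fy=4.8,interpolation=cv2.INTER_CUBIC))
B=onz(c,[(245,138.5),(296,138.5),(294,320),(246.5,320)],.022,o);print(B.round(4).tolist(),B.mean(0))
an=lambda e:np.degrees(np.arctan2(e[1],e[0]));print(an(B[3]-B[0]),an(B[2]-B[1]))
D=onz(c,[(192,142),(350,142),(272,352)],.014,o);print(D.round(4).tolist(),an(D[1]-D[0]))
a=np.radians(-83.6);ux=np.array([np.cos(a),np.sin(a),0]);uy=np.array([-ux[1],ux[0],0])
for p in list(B)+list(D):print('along',round(p@ux,4),'across',round(p@uy,4))
```

```text
[[0.4791, 0.159, 0.022], [0.5079, 0.1621, 0.022], [0.5223, 0.0427, 0.022], [0.4904, 0.0396, 0.022]] [0.4999294  0.10084393 0.022     ]
-84.57844706358489 -83.10880005592276
[[0.4477, 0.1528, 0.014], [0.541, 0.1631, 0.014], [0.5113, 0.0086, 0.014]] 6.246115312712891
along -0.1046 across 0.4938
along -0.1045 across 0.5228
along 0.0158 across 0.5238
along 0.0154 across 0.4918
along -0.102 across 0.462
along -0.1017 across 0.5558
along 0.0484 across 0.509
```

View pics/w10c.png

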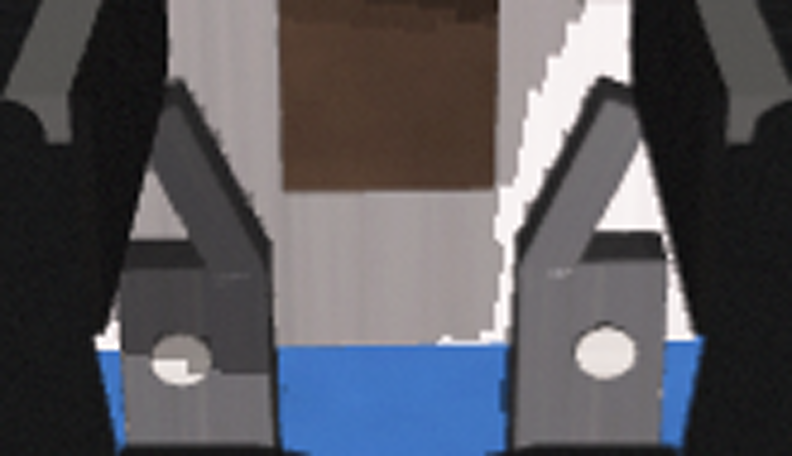

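>>> move_arm --steps '[{"x":0,"y":-0.001,"z":-0.03,"spin":0,"claw":0.2},{"x":0,"y":0,"z":-0.03,"spin":0,"claw":0},{"x":0,"y":0,"z":-0.022,"spin":0,"claw":0},{"x":0.02,"y":0,"z":0,"spin":0,"claw":0},{"x":0,"y":0,"z":0,"spin":0,"claw":0}]' --grip_force 40

```text
time_s: 9.0
tcp_pos: [0.4858, 0.1807, 0.2149]
tcp_rot: [[0.008, 0.994, 0.11], [0.017, 0.11, -0.994], [-1.0, 0.01, -0.016]]
wrist_force: [-0.1, -0.5, 0.2]
gripper_width: -0.0001
```

```bash
cat > rel.py <<'E'
from h import *
import sys
o=sensors.get_obs();R=o['tcp_rot'];tip=o['tcp_pos']+R@np.array([.173,0,0])
a=np.radians(-83.6);ux=np.array([np.cos(a),np.sin(a),0]);uy=np.array([-ux[1],ux[0],0])
print('t',o['time_s'],'tip along',(tip@ux).round(4),'across',(tip@uy).round(4),'z',tip[2].round(4),'yaw',np.degrees(np.arctan2(R[1,1],R[0,1])).round(2),'tilt',(R[:,0]@ux).round(4),(R[:,0]@uy).round(4),'w',o['gripper_width'].round(4),'F along/across/z',(o['wrist_force']@ux).round(2),(o['wrist_force']@uy).round(2),o['wrist_force'][2].round(2))
E
python3 rel.py
python3 - <<'E'
from h import *
o,c=snap('wrist','w11.png')
E
```

```text
Traceback (most recent call last):
  File "rel.py", line 5, in <module>
    print('t',o['time_s'],'tip along',(tip@ux).round(4),'across',(tip@uy).round(4),'z',tip[2].round(4),'yaw',np.degrees(np.arctan2(R[1,1],R[0,1])).round(2),'tilt',(R[:,0]@ux).round(4),(R[:,0]@uy).round(4),'w',o['gripper_width'].round(4),'F along/across/z',(o['wrist_force']@ux).round(2),(o['wrist_force']@uy).round(2),o['wrist_force'][2].round(2))
                                                                                                                                                                                                                 ^^^^^^^^^^^^^^^^^^^^^^^^
AttributeError: 'float' object has no attribute 'round'
```

View pics/w11.png

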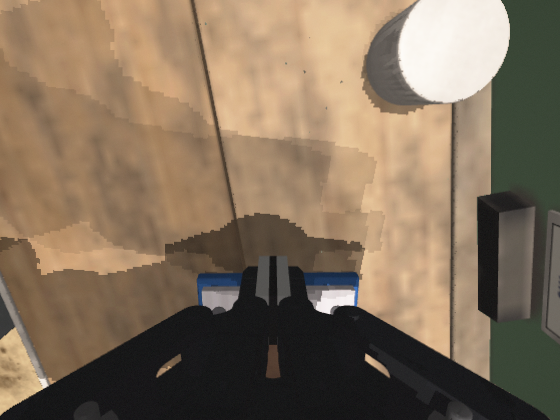

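```bash
sed -i "s/o\['gripper_width'\].round(4)/o['gripper_width']/" rel.py; python3 rel.py
```

```text
t 9.05 tip along -0.1283 across 0.5053 z 0.0426 yaw 6.31 tilt -0.0162 0.0115 w 0.0005196068162711219 F along/across/z -0.32 -0.18 0.71
```

>>> move_arm --steps '[{"x":0.013,"y":0.003,"z":0,"spin":0,"claw":0},{"x":0.012,"y":0,"z":0,"spin":0,"claw":0},{"x":0,"y":0,"z":0.004,"spin":0,"claw":0}]'

```text
time_s: 9.43
tcp_pos: [0.4905, 0.1769, 0.189]
tcp_rot: [[0.01, 0.994, 0.109], [0.017, 0.109, -0.994], [-1.0, 0.012, -0.016]]
wrist_force: [0.0, -1.8, 0.2]
gripper_width: -0.0003
```

```bash
python3 rel.py
```

```text
t 9.425 tip along -0.1238 across 0.5092 z 0.016 yaw 6.24 tilt -0.0159 0.012 w -0.00025936911207134604 F along/across/z 1.77 -0.16 0.17
```

>>> move_arm --steps '[{"x":-0.0015,"y":0,"z":0.005,"spin":0,"claw":0},{"x":0,"y":0,"z":0.008,"spin":0,"claw":0},{"x":0,"y":0,"z":0.008,"spin":0,"claw":0}]'

```text
time_s: 9.8
tcp_pos: [0.493, 0.1547, 0.1906]
tcp_rot: [[0.011, 0.994, 0.109], [0.018, 0.108, -0.994], [-1.0, 0.013, -0.017]]
wrist_force: [0.3, 0.9, -1.0]
gripper_width: -0.0003
```

```bash
python3 rel.py
```

```text
t 9.8 tip along -0.1016 across 0.5094 z 0.0177 yaw 6.23 tilt -0.0165 0.0126 w -0.00025543279912152627 F along/across/z -0.91 0.36 -0.97
```

>>> move_arm --steps '[{"x":0,"y":0,"z":0.012,"spin":0,"claw":0},{"x":0,"y":0,"z":0.012,"spin":0,"claw":0},{"x":0,"y":0,"z":0.012,"spin":0,"claw":0},{"x":0,"y":0,"z":0.01,"spin":0,"claw":0},{"x":0,"y":0,"z":0.01,"spin":0,"claw":0}]'

```text
time_s: 10.42
tcp_pos: [0.4998, 0.0958, 0.1905]
tcp_rot: [[0.012, 0.994, 0.109], [0.02, 0.109, -0.994], [-1.0, 0.014, -0.018]]
wrist_force: [-0.3, 2.7, 2.7]
gripper_width: -0.0002
```

```bash
python3 rel.py
python3 - <<'E'
from h import *
o,c=snap('wrist','w12.png')
o,c=snap('scene');pickle.dump((o,c),open('s12.pkl','wb'))
cv2.imwrite('pics/s12.png',cv2.resize(c['frame'][200:310,210:330],None,fx=5,fy=5,interpolation=cv2.INTER_CUBIC))
E
```

```text
t 10.425 tip along -0.0426 across 0.5098 z 0.0175 yaw 6.24 tilt -0.0183 0.014 w -0.00017416813845975662 F along/across/z -2.69 0.01 2.74
```

View pics/s12.png

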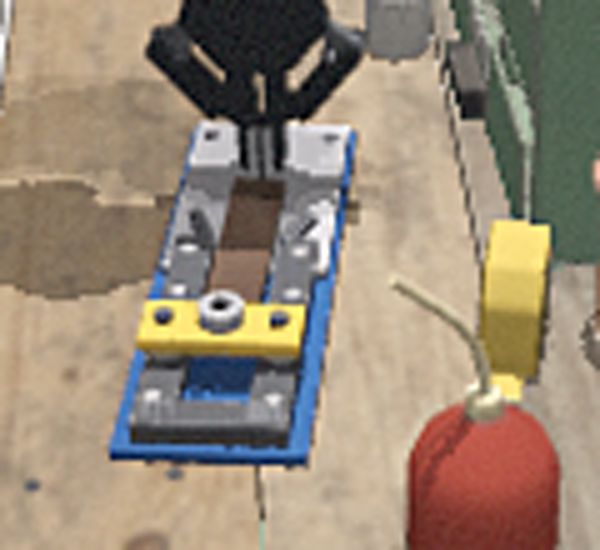

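View pics/w12.png

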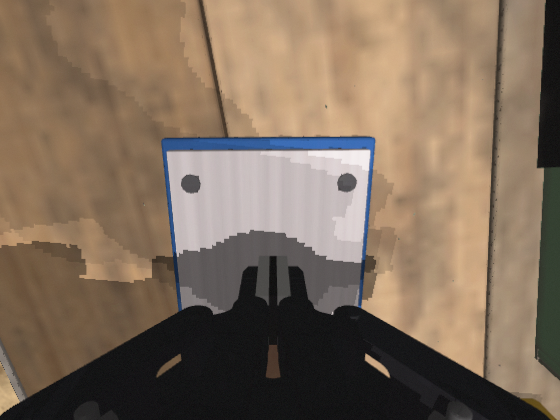

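The scene view shows the bar between the guides, with its nose at the yellow bridge (240,290) and the fingertips behind its tail. I'll carry on pushing.

>>> move_arm --steps '[{"x":0,"y":-0.001,"z":0.011,"spin":0,"claw":0},{"x":0,"y":0,"z":0.011,"spin":0,"claw":0},{"x":0,"y":0,"z":0.011,"spin":0,"claw":0},{"x":0,"y":0,"z":0.01,"spin":0,"claw":0},{"x":0,"y":0,"z":0.01,"spin":0,"claw":0}]'

```text
time_s: 11.15
tcp_pos: [0.5045, 0.0395, 0.1893]
tcp_rot: [[0.011, 0.994, 0.109], [0.019, 0.109, -0.994], [-1.0, 0.013, -0.018]]
wrist_force: [0.1, 1.3, -0.7]
gripper_width: 0.0001
```

```bash
python3 rel.py
python3 - <<'E'
from h import *
o,c=snap('scene');pickle.dump((o,c),open('s13.pkl','wb'))
cv2.imwrite('pics/s13.png',cv2.resize(c['frame'][200:310,210:330],None,fx=5,fy=5,interpolation=cv2.INTER_CUBIC))
E
```

```text
t 11.15 tip along 0.0139 across 0.5081 z 0.0164 yaw 6.24 tilt -0.0177 0.0135 w 0.0001243472778881925 F along/across/z -1.32 0.26 -0.67
```

View pics/s13.png

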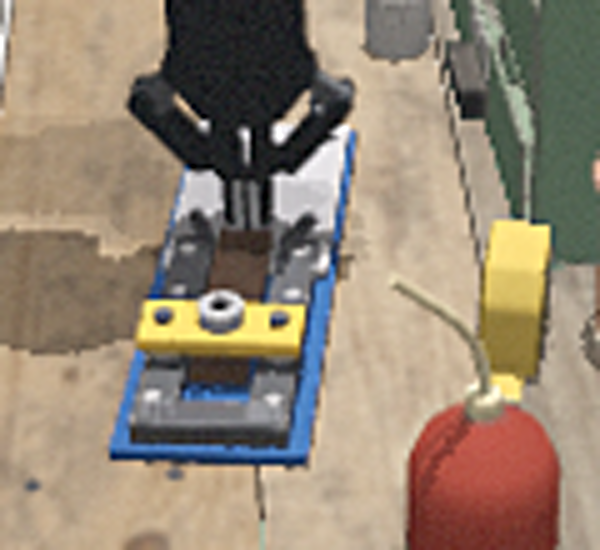

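The nose is through beneath the bridge and shows at (220,380). About 25 mm remains, so I'll slow down.

>>> move_arm --steps '[{"x":-0.001,"y":0,"z":0.008,"spin":0,"claw":0},{"x":0,"y":0,"z":0.007,"spin":0,"claw":0},{"x":0,"y":0,"z":0.004,"spin":0,"claw":0},{"x":0,"y":0,"z":0.003,"spin":0,"claw":0}]'

```text
time_s: 11.7
tcp_pos: [0.5068, 0.0131, 0.1896]
tcp_rot: [[0.011, 0.994, 0.105], [0.016, 0.105, -0.994], [-1.0, 0.013, -0.015]]
wrist_force: [-0.0, 0.3, -0.4]
gripper_width: -0.0003
```

```bash
python3 rel.py
python3 - <<'E'
from h import *
o,c=snap('scene');pickle.dump((o,c),open('s14.pkl','wb'))
cv2.imwrite('pics/s14.png',cv2.resize(c['frame'][200:310,210:330],None,fx=5,fy=5,interpolation=cv2.INTER_CUBIC))
E
```

```text
t 11.7 tip along 0.041 across 0.5073 z 0.0166 yaw 6.01 tilt -0.0146 0.0128 w -0.00030906203740150223 F along/across/z -0.34 0.01 -0.39
```

View pics/s14.png

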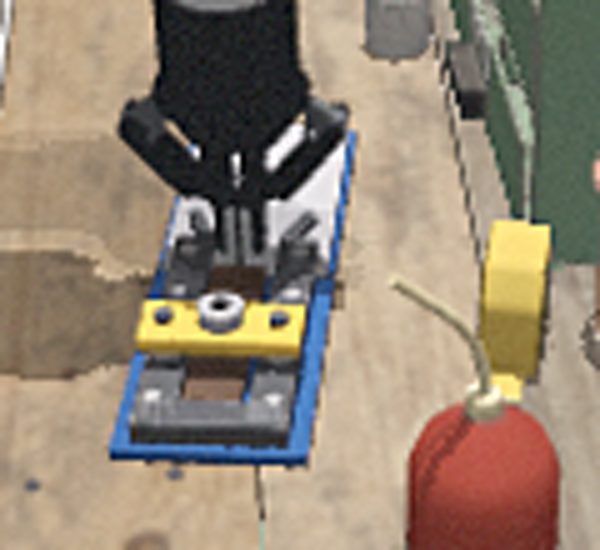

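The nose fills the pocket up to the end stop (215,380), and the push force has gone to about zero. I'll back off, lift and check the seating.

>>> move_arm --steps '[{"x":0,"y":0,"z":-0.012,"spin":0,"claw":0},{"x":-0.025,"y":0,"z":-0.005,"spin":0,"claw":0},{"x":-0.05,"y":0,"z":0,"spin":0,"claw":0},{"x":-0.05,"y":0,"z":0.03,"spin":0,"claw":0},{"x":0,"y":0,"z":0.04,"spin":0,"claw":0},{"x":0,"y":0,"z":0.04,"spin":0,"claw":0},{"x":0,"y":0,"z":0,"spin":0,"claw":0}]'

```text
time_s: 12.62
tcp_pos: [0.5168, -0.0759, 0.3176]
tcp_rot: [[0.013, 0.993, 0.116], [0.018, 0.116, -0.993], [-1.0, 0.015, -0.016]]
wrist_force: [-0.2, -0.8, -0.2]
gripper_width: -0.0001
```

```bash
python3 rel.py
python3 - <<'E'
from h import *
o,c=snap('wrist','w15.png');pickle.dump((o,c),open('w15.pkl','wb'))
o,c=snap('scene');pickle.dump((o,c),open('s15.pkl','wb'))
cv2.imwrite('pics/s15.png',cv2.resize(c['frame'][200:310,210:330],None,fx=5,fy=5,interpolation=cv2.INTER_CUBIC))
E
```

```text
t 12.625 tip along 0.1302 across 0.5078 z 0.1446 yaw 6.67 tilt -0.0162 0.015 w -0.00012944298994454679 F along/across/z 0.77 -0.3 -0.16
```

View pics/s15.png

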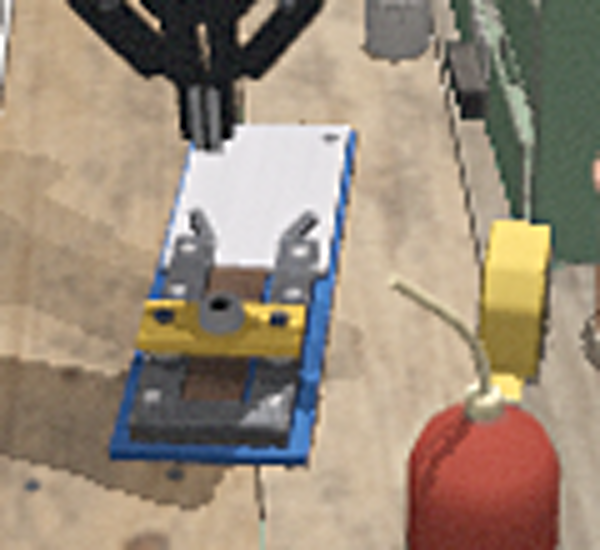

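View pics/w15.png

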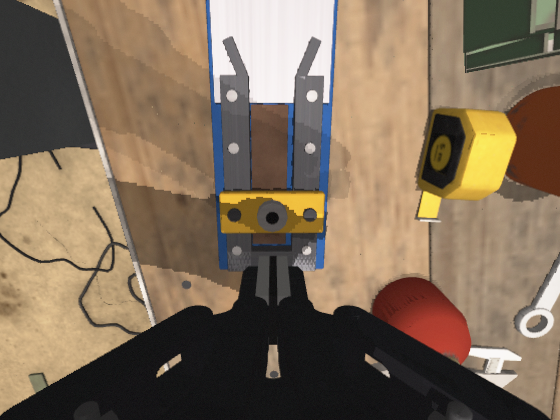

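Run:
```python
from h import *
o,c=pickle.load(open('w15.pkl','rb'));f=c['frame']
cv2.imwrite('pics/w15c.png',cv2.resize(f[85:285,205:340],None,fx=3,fy=3,interpolation=cv2.INTER_CUBIC))
cv2.imwrite('pics/w15d.png',cv2.resize(f[92:125,220:320],None,fx=8,fy=8,interpolation=cv2.INTER_CUBIC))
```

```text
(no output)
```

View pics/w15c.png

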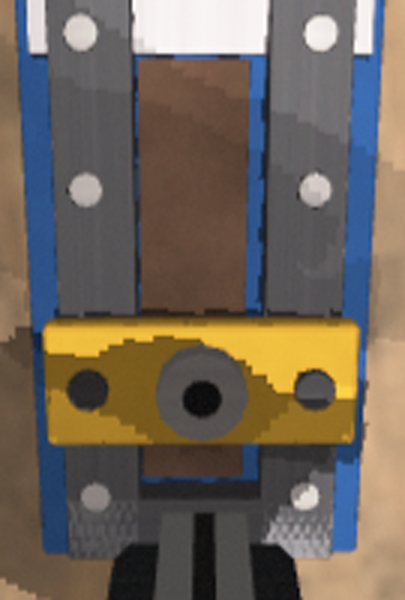

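View pics/w15d.png

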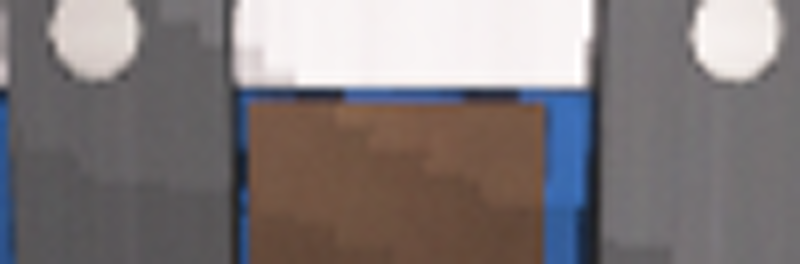

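Blue pocket floor shows past both the tail (crop row ~95) and the nose, so the bar has dropped in. I'll check the numbers, then hand in.

Run:
```python
from h import *
o,c=pickle.load(open('w15.pkl','rb'))
w=lambda q,s,off:(np.array(q,float)+.5)/s-.5+off
T=onz(c,w([(249,103),(545,103)],8,[220,92]),.016,o)
N=onz(c,w([(143,477),(243,477)],3,[205,85]),.016,o)
S=onz(c,w([(236,90),(592,90)],8,[220,92]),.014,o)
a=np.radians(-83.6);A=np.array([[np.cos(a),np.sin(a),0],[-np.sin(a),np.cos(a),0]])
st=(S@A.T).mean(0);print('tail',(T@A.T-st).round(4).tolist(),'nose',(N@A.T-st).round(4).tolist(),'step',st)
m=(T.mean(0)+N.mean(0))/2@A.T-st;print('mid rel pocket',m-[.063,0])
p=T.mean(0);q=N.mean(0);print('angle',np.degrees(np.arctan2(*(q-p)[[1,0]])))
# bystanders
d=pickle.load(open('c0.pkl','rb'))[1]['scene']['frame'];s=pickle.load(open('s15.pkl','rb'))[1]['frame']
for n,(x,y,X,Y) in dict(slug=(280,190,300,212),tape=(304,243,322,280),can=(286,250,325,320),tube=(260,165,300,185)).items():
    print(n,cv2.absdiff(d[y:Y,x:X],s[y:Y,x:X]).mean())
o=sensors.get_obs();print(o['time_s'],o['wrist_force'])
order.sign_off()
```

```text
tail [[0.0014, -0.0164], [0.0012, 0.013]] nose [[0.121, -0.0167], [0.1211, 0.0134]] step [0.04836618 0.5084001 ]
mid rel pocket [-0.00183288 -0.00167577]
angle -83.56313622489034
slug 5.974242424242425
tape 5.8558558558558556
can 5.798534798534798
tube 17.110416666666666
12.725 [-0.02239513  0.60337402 -0.50973223]
the job is handed in; nothing more can be done
```

I picked up the bar, laid it flat on the deck short of the pocket, and pushed it with closed fingers under the bridge until it dropped in. Then I backed off, lifted clear and handed the job in at about 12.7 s; no verdict was reported.

**On the deck:** I measured the bar's middle at about x −156 mm and y −1 mm from the pocket, lengthwise within about 1°.

**In the pocket:**
- The last wrist picture put the bar's middle at about x −1.8 mm, y −1.7 mm from the pocket centre, lengthwise within about 0.1°.
- Blue floor showed past both ends, so I judged it seated. I did not measure its height or tilt directly.

**Bystanders:** The slug, tape measure and oil can looked unchanged in the scene view. The square tube's patch differed more (17 against 6 on the picture comparison). The arm or its shadow may have been in that patch, but I did not follow it up. The arm was not working near the tube.

**Problems on the way:**
- The first move call was refused because its rows lacked some keys.
- The tool drifted by up to about 2° of tilt and a few millimetres low down near the base. I corrected the position in small steps.
- The top and wrist cameras disagreed by about 4 mm on the deck's position along the jig. I used the wrist view.

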